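Open the print jig for the next blank and hold it open

ROBOT

A 6-joint arm with a two-finger parallel gripper is mounted at the origin on the work surface. World frame = base frame: x ahead of the robot, y to its left, z up, the work surface at z = 0. Lengths are in m, angles in rad, forces in N, time in s.
With the tool pointing down it reaches from about 0.225 to 0.875 m from the base axis. Payload 3.4 kg.
Tool frame: the origin (TCP) lies at the very end of the fingers, on their centre line; the grasp point (between the pads) lies 19 mm behind it (manip.grip_depth is the distance from the TCP to the grasp point, in m); z points along the fingers, y is the direction in which the jaws open and shut (so a half turn about z gives the same grasp; the last joint's range is limited). The gripper opens to 85 mm and grips with 20 to 120 N. Pads are 22 mm wide; open, the fingers measure 114 mm over their backs; the gripper's body (76 mm by 85 mm) begins 54 mm behind the grasp point. The pads swing forward as they close: fully open they stand 13 mm farther back than shut.
Start: joints at [-1.387, 0.276, 1.505, -0, 1.361, -0.121], TCP at [0.173, -0.549, 0.231] pointing down, gripper open.
Joint ranges: [-2.89, 2.89], [-0.75, 2.08], [0.22, 2.7], [-1.18, 4.32], [0.11, 2.71], [-2.7, 2.7]. Speed limits (rad/s): [2.57, 2.57, 3.14, 3.14, 3.14, 3.14].

INTERFACE

Orientations are given as a unit quaternion [w, x, y, z].
In Python, from rig import manip, cams, sign_off gives the robot as it stands. The module is installed in compiled form; this text tells all that it offers.
- The arm moves only by the shell command python3 -m creep 'ROWS' [FORCE]. ROWS is JSON, a list of rows, each a list of 7 numbers: the shift along the world's x, y, z in m, then the turn, a rotation vector about the world's x, y, z in rad, then the gripper command: -1 is shut, 1 is fully open, values between are in proportion. A call has 1 to 20 rows; each row shifts and turns the commanded pose from where the row before left it; what a row does not reach is not made up. A row lasts 1/8 s, in which the tool goes at most 62.5 mm and 10.7 degrees, less where a joint would pass 70% of its speed; a pose out of reach is approached as far as the arm can. A call with a gripper value outside its range is refused whole. The fingers move at their own pace and stop on an object; FORCE is the grip in N (left out, the last holds). Time passes only in rows, so rows that do not move let the fingers close. It gives the time, the measured TCP pose, the force and the opening at its end, in the units of the state.
- manip.get_state(): the state, without advancing time (a new reading comes with each control period).
- cams.get_image(name): name is "scene" or "top" or "wrist"; returns the picture (480x640x3 uint8, blue, green, red); there is no depth.
- cams.calibration(name): a dict with "fx", "fy", "cx", "cy" (pixels), "rvec" (rotation vector, rad) and "tvec" (3), from world to camera coordinates, as OpenCV has them. Camera axes: x right, y down, z forward; pixel columns grow to the right and rows downward; lengths in m; the calibration is good to about 2 mm. A picture is of the moment at which its call begins: read the wrist's pose just before it. calibration takes no time and is no camera call; for the wrist camera it gives the pose at the moment of the call.
- sign_off(): hands the job in, once; it reports no verdict.
The state is a dict: "clock": time; "qpos": joint angles; "qd": joint speeds; "effort": joint torques, N m; "position": TCP position; "ee_rot": TCP orientation; "contact_force": force on the tool from outside, world axes, zero at the start; "moment": the same for the moment, N m; "width": finger opening in m.
Only numpy, scipy, OpenCV 4.12 (cv2) and the standard library are available. Lean on these libraries where they do the work, as an engineer would, in place of code of your own. Each camera call takes 0.05 s, during which the arm holds its last target. There are 200 camera calls.

TASK

Get the print jig ready for the next board: crank the black handwheel (it takes several grasps) until the fence's pointer stands level with the tip of the red mark on the scale, leaving the sprung red tensioner arm at rest meanwhile. Then push the tensioner arm back from the bed, past its ratchet click, and keep holding it there with the fence still on its mark: the catch does not lock, so the program finishes while holding the arm back. Leave everything else on the bench where it is.

Things in the scene. Friction and masses are not known exactly. Their poses are not given: they have to be found in the camera images.
- jig: The grey print jig, a base plate 300 x 480 x 12 mm fixed to the bench with a low white print bed. Origin: on the bench under the plate. Its x points away from the robot (plus up to 0.25 rad of yaw), its y along the scale to the left, towards the handwheel; the tensioner arm is at the -y side. The moving parts on it stay below 110 mm. A red-capped jar and a tape roll stand on the plate; leave them.
- handwheel (a joint): Angle of the handwheel (rad) about its upright axis, 0 at the start, positive counterclockwise seen from above, stops at +-4.9. It needs 0.12 N m to turn and stays where it is left. Each rad counterclockwise drives the fence 9.5 mm along the jig's +y (clockwise: -y). The mark is 2.7 to 4.3 rad away, either way.
- wheel_grip (a point): The place to grip the handwheel: a black fluted round drum, 48 mm in diameter and 40 mm tall, with upright axis, on a dark flat disc 90 mm in diameter and 10 mm thick. The point lies on the axis, 26 mm above the disc and 14 mm below the drum's top. Grip it from above at any yaw; nothing near stands above the disc but the red-capped jar (axis 105 mm or more away) and the tin (150 mm or more).
- fence_pointer (a point): Tip of the thin black pointer on top of the aluminium fence bar (18 mm wide), near the scale behind the bed. The fence slides along the jig's y only.
- red_mark_tip (a point): Tip of the red clip (12 mm wide with a 4 mm wide nose towards the robot) fixed on the scale: the wanted place of the fence pointer along the jig's y. Its axes are parallel to the jig's. Small offsets in x and z between the two tips are normal.
- blue_mark_tip (a point): Tip of the same kind of clip in blue, fixed on the scale on the other side of the pointer: not wanted now.
- tensioner_angle (a joint): Angle of the red tensioner arm (rad) about its upright pivot: 0 at rest near the bed (sprung home), positive swings its tip away from the bed (counterclockwise from above, towards the jig's -y). The click tooth passes the brass pawl between about 0.27 and 0.44; the arm is past its click above 0.45; end stop at 0.65. The spring asks about 6 N at the post at rest, up to about 14 N at the click and 10 N at the end. Let go, it springs all the way back.
- tensioner: The red tensioner arm with all it carries: a flat bar at 35 to 45 mm above the bench, a black rubber idler roller under its tip and a black upright post on its tip.
- post_grip (a point): The place to push or grip the tensioner arm: the black upright round post at its tip, 16 mm in diameter (18 mm at the cap), reaching from the bar's top, 45 mm above the bench, to 96 mm. The point lies on the post's axis, 76 mm above the bench.
- tensioner_pivot (a point): Point on the tensioner's upright pivot axis, 46 mm above the bench; the post's axis turns about it at a radius of 150 mm.
- ink_red: Bystander: white ink jar with red cap, 54 mm in diameter, 65 mm tall, on the jig's plate behind the handwheel. Origin: centre of its underside.
- ink_blue: Bystander: white ink jar with blue cap, 54 mm in diameter, 65 mm tall, on the bench beside the jig's tensioner side. Origin: centre of its underside.
- tape: Bystander: roll of tan tape lying flat, 68 mm across, 20 mm tall, on the front of the jig's plate. Origin: centre of its underside.
- squeegee: Bystander: wooden squeegee lying flat, 200 x 65 mm, 22 mm tall, near the robot on the left. Origin: centre of its handle's underside.
- tin: Bystander: light blue round tin, 112 mm across, 86 mm tall, on the bench left of the jig. Origin: centre of its underside.
- spatula: Bystander: ink spatula 200 mm long lying on the bench at the right. Origin: underside, along its length.

How it is judged:
On the way, in this order (a step that is already met when the one before it is completed fails the run):
1. the fence pointer is set level with the red mark (within 3 mm) and rests there, tensioner arm still at rest (y of fence_pointer in the frame of red_mark_tip between -0.003 and 0.003 m and value of joint tensioner_angle below 0.1 rad and velocity of joint handwheel between -0.1 and 0.1 rad/s), for 0.3 s.
2. the tensioner arm is pushed past its click, the fence still on its mark (y of fence_pointer in the frame of red_mark_tip between -0.003 and 0.003 m and value of joint tensioner_angle above 0.45 rad), for 0.3 s.
At the end, for the whole second after the job is handed in: The fence pointer is within 3 mm of the red mark's tip along the scale; the tensioner arm is past its click (beyond 0.45 rad), still, and held there by the fingers (more than 3 N), not wedged by any loose thing (all of step 2 and velocity of joint tensioner_angle between -0.1 and 0.1 rad/s and contact force between the fingers and tensioner above 3 N and contact force between tensioner and ink_red below 0.5 N and contact force between tensioner and ink_blue below 0.5 N and contact force between tensioner and tape below 0.5 N and contact force between tensioner and squeegee below 0.5 N and contact force between tensioner and tin below 0.5 N and contact force between tensioner and spatula below 0.5 N); the arm keeps its last pose, push and grip.
It fails at once if a bystander is moved by more than 25 mm (distance of any of ink_red, ink_blue, tape, squeegee, tin, spatula from where it was at the start of the episode above 0.025 m).
It also fails if it takes over 72 s, if anything falls off the work surface, if the arm or the gripper's body presses on something with over 40 N, if the wrist force passes 120 N, or if a joint passes its speed limit or range.

## Working session

There is one attempt and no reset: what is moved stays moved. The work goes in short steps, Python scripts to look and compute and a shell command to move; the robot and the scene stay as the last step left them, time stands still between calls to the robot, and variables do not carry over. Pictures are saved under pics/ and viewed, and the job is handed in when it is done.

```bash
mkdir -p pics; python3 - <<'E'
from rig import manip,cams
import cv2
for n in("scene","top","wrist"):
    im=cams.get_image(n); cv2.imwrite(f"pics/{n}0.png",im)
    c=cams.calibration(n); print(n,c)
print(manip.get_state(), manip.grip_depth)
E
```

```text
scene {'fx': 481.43552110016185, 'fy': 481.43552110016185, 'cx': 320.0035847977923, 'cy': 239.1450283837361, 'rvec': array([ 0.78386403,  2.45111095, -1.2400238 ]), 'tvec': array([ 0.4132527 , -0.08916418,  1.34801785])}
top {'fx': 436.21344024177193, 'fy': 436.21344024177193, 'cx': 317.67535530206686, 'cy': 243.0857970606877, 'rvec': array([ 2.1419749 , -2.19622539,  0.14258811]), 'tvec': array([-0.00331487,  0.49282115,  1.07800082])}
wrist {'fx': 358.73299393235806, 'fy': 358.73299393235806, 'cx': 321.1306479136512, 'cy': 238.17161200698817, 'rvec': array([-2.30559468,  1.69007817,  0.28550626]), 'tvec': array([-0.57461522, -0.04401324,  0.38049803])}
{'clock': 0.15, 'qpos': array([-1.38700768e+00,  2.76436825e-01,  1.50581124e+00,  2.75700346e-06,
        1.36070067e+00, -1.21004660e-01]), 'qd': array([-0.00032445, -0.00156976, -0.00415791,  0.00088061,  0.00022443,
        0.00177668]), 'effort': array([ 1.19834804e-03, -4.17144299e+01, -2.46033525e+01, -1.67872222e-04,
        7.60183611e-03,  4.26427491e-06]), 'position': array([ 0.17247851, -0.5481235 ,  0.23065818]), 'ee_rot': array([-6.77746042e-04,  9.88409903e-01,  1.51807125e-01, -1.99341334e-05]), 'contact_force': array([-0.42153983, -0.26073001, -0.23053354]), 'moment': array([-0.00967625,  0.02113093, -0.010208  ]), 'width': 0.0854552685067428} 0.0187
```

View pics/scene0.png

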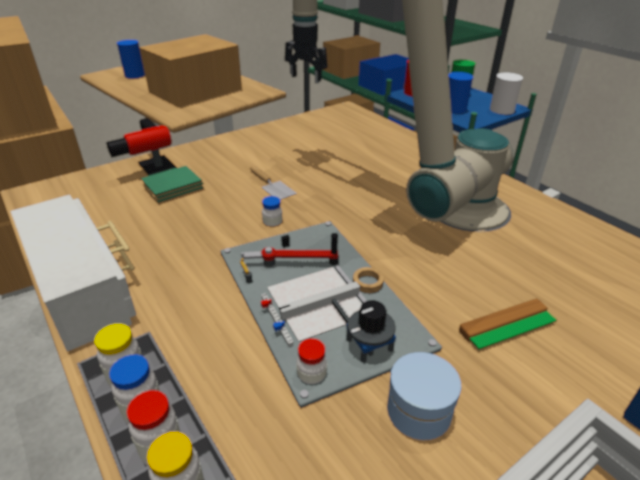

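View pics/top0.png

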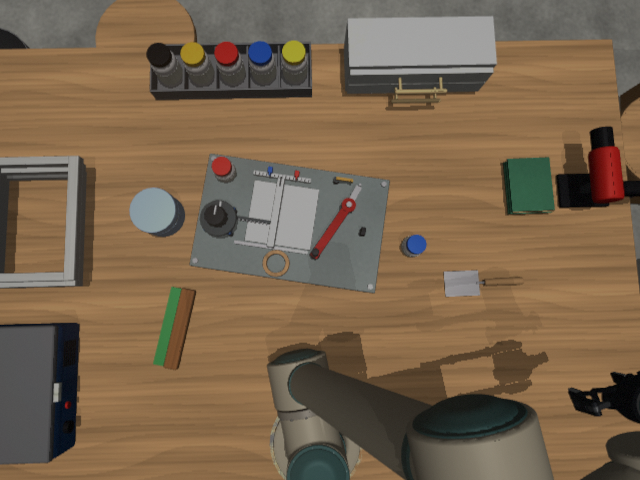

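View pics/wrist0.png

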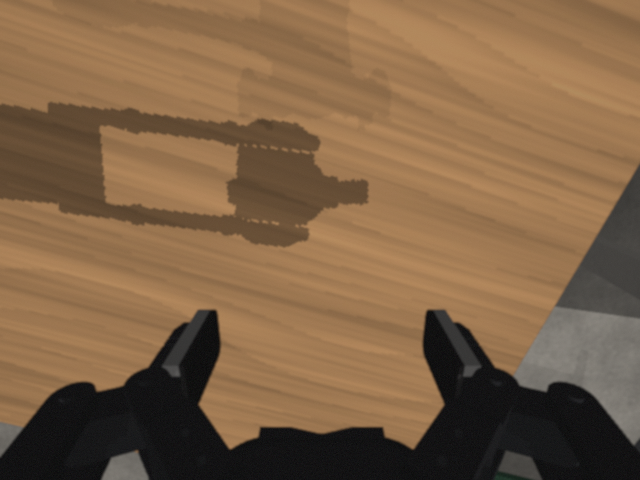

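Scene: the handwheel is at top px (218,217). The fence pointer is near (281,180), the blue mark (270,171), the red mark (296,176), the tensioner pivot (348,205) and the post (315,254). I'll zoom in and measure.

```bash
cat > h.py <<'E'
import numpy as np, cv2
from rig import manip,cams
def ray(c,u,v):
    R=cv2.Rodrigues(np.array(c["rvec"]))[0]; t=np.array(c["tvec"])
    d=R.T@np.array([(u-c["cx"])/c["fx"],(v-c["cy"])/c["fy"],1]); return -R.T@t,d
def onz(c,u,v,z):
    o,d=ray(c,u,v); return o+d*(z-o[2])/d[2]
def px(c,p):
    K=np.array([[c["fx"],0,c["cx"]],[0,c["fy"],c["cy"]],[0,0,1]])
    return cv2.projectPoints(np.array([p],float),c["rvec"],c["tvec"],K,None)[0].ravel()
def two(c1,p1,c2,p2):
    o1,d1=ray(c1,*p1);o2,d2=ray(c2,*p2)
    A=np.stack([d1,-d2],1); s=np.linalg.lstsq(A,o2-o1,rcond=None)[0]
    a=o1+s[0]*d1;b=o2+s[1]*d2; return (a+b)/2,np.linalg.norm(a-b)
E
python3 - <<'E'
from h import *
im=cv2.imread("pics/top0.png"); cv2.imwrite("pics/topz.png",cv2.resize(im[145:295,185:385],None,fx=4,fy=4,interpolation=cv2.INTER_CUBIC))
im=cv2.imread("pics/scene0.png"); cv2.imwrite("pics/scz.png",cv2.resize(im[220:400,215:445],None,fx=3.3,fy=3.3,interpolation=cv2.INTER_CUBIC))
c=cams.calibration("top")
for n,u,v,z in [("plate c TL",210,155,.012),("TR",389,182,.012),("BR",373,292,.012),("BL",191,266,.012),("red",296,175,.05),("blue",270,170,.05)]:
    print(n,onz(c,u,v,z))
E
```

```text
plate c TL [0.7342477  0.26089639 0.012     ]
TR [ 0.65128515 -0.20720559  0.012     ]
BR [ 0.36574252 -0.15354027  0.012     ]
BL [0.44353161 0.30839663 0.012     ]
red [0.66488087 0.03510914 0.05      ]
blue [0.67930064 0.1006391  0.05      ]
```

View pics/topz.png

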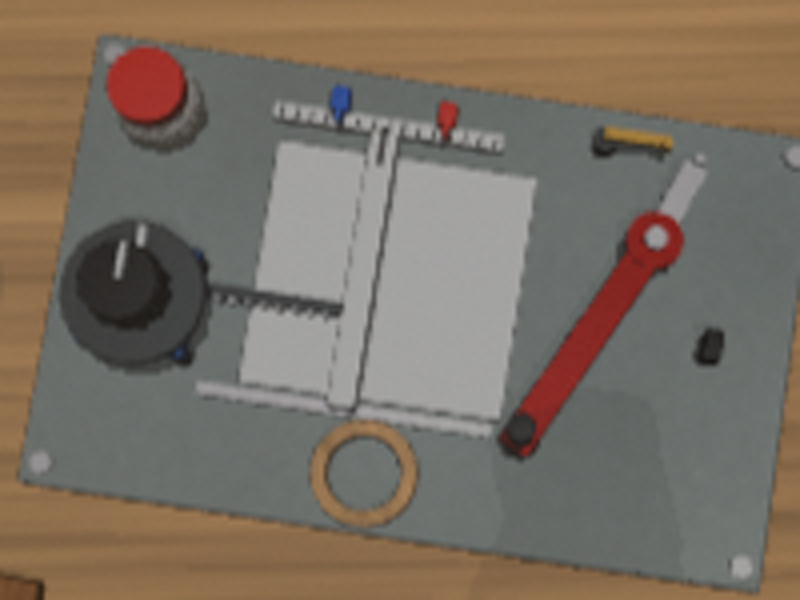

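View pics/scz.png

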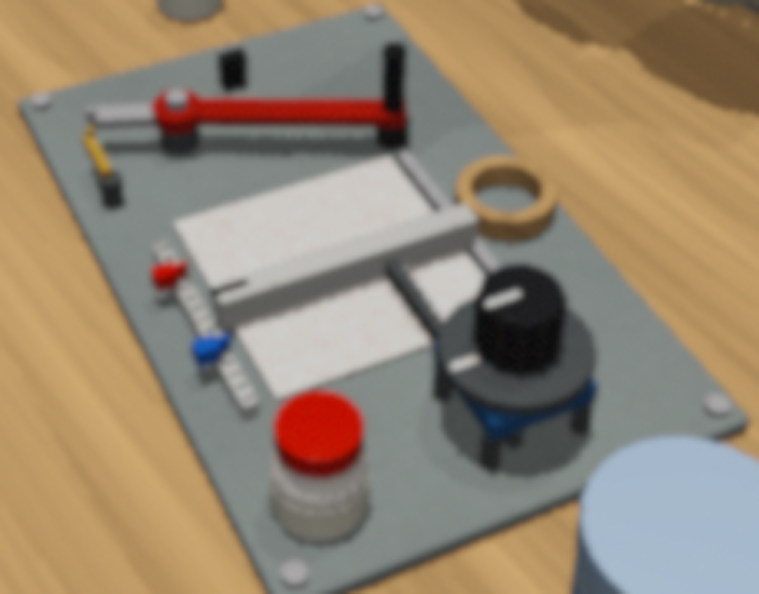

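The top view zoomed shows the drum top at (118,280), the pointer tip near (384,130), the red nose tip near (445,140) and the post cap at (520,428). The scene zoom agrees with this. Next I'll triangulate.

```bash
python3 - <<'E'
from h import *
from scipy.spatial.transform import Rotation as Ro
ct,cs,cw=[cams.calibration(n) for n in("top","scene","wrist")]
T=lambda x,y:(185+(x+.5)/4-.5,145+(y+.5)/4-.5)
S=lambda x,y:(215+(x+.5)/3.3-.5,220+(y+.5)/3.3-.5)
for n,a,b in [("drumtop",(118,280),(520,293)),("disc",(135,293),(517,352)),("postcap",(521,427),(394,48)),("red",(445,140),(187,268)),("blue",(340,122),(229,338)),("ptr",(384,128),(218,292)),("pivot",(656,237),(177,97)),("redcap",(147,85),(319,428))]:
    p,e=two(ct,T(*a),cs,S(*b)); print(n,p.round(4),round(e,4))
yaw=-np.arctan2(.083,.468); print(yaw)
s=manip.get_state(); q=s["ee_rot"]; R=Ro.from_quat([q[1],q[2],q[3],q[0]])
o,d=ray(cw,cw["cx"],cw["cy"]); print("cam in tool",R.inv().apply(o-s["position"]),"axis",R.inv().apply(d)); print(R.as_matrix())
Rw=cv2.Rodrigues(cw["rvec"])[0]; print("img up in tool",R.inv().apply(-Rw[1]))
E
```

```text
drumtop [0.5576 0.229  0.1056] 0.0006
disc [0.5572 0.2294 0.0596] 0.0014
postcap [ 0.4655 -0.0075  0.0944] 0.0005
red [0.6585 0.0361 0.03  ] 0.0006
blue [0.6707 0.1036 0.0323] 0.0006
ptr [0.662  0.0755 0.0432] 0.0034
pivot [ 0.587  -0.0954  0.0513] 0.0007
redcap [0.6859 0.2191 0.0717] 0.0005
-0.17552533713154203
cam in tool [ 8.36232321e-02 -8.41089981e-05 -1.42945953e-01] axis [-0.32802066  0.00108077  0.94466993]
[[ 9.53909193e-01  3.00095304e-01 -2.45179546e-04]
 [ 3.00095358e-01 -9.53908275e-01  1.33372951e-03]
 [ 1.66367166e-04 -1.34583409e-03 -9.99999081e-01]]
img up in tool [ 9.44670198e-01 -4.86699102e-04  3.28021310e-01]
```

Triangulation puts the drum axis at (0.5576, 0.229) with its top at 0.105. The mark is about 39 mm towards -y, so about 4.1 rad clockwise. I'll move above the wheel and pre-rotate counterclockwise on the way.

```bash
python3 -m creep '[[0.0193,0.0389,0,0,0,0.185,1],[0.0193,0.0389,0,0,0,0.185,1],[0.0193,0.0389,0,0,0,0.185,1],[0.0193,0.0389,0,0,0,0.185,1],[0.0193,0.0389,0,0,0,0.185,1],[0.0193,0.0389,0,0,0,0.185,1],[0.0193,0.0389,0,0,0,0.185,1],[0.0193,0.0389,0,0,0,0.185,1],[0.0193,0.0389,0,0,0,0.185,1],[0.0193,0.0389,0,0,0,0.185,1],[0.0193,0.0389,0,0,0,0.185,1],[0.0193,0.0389,0,0,0,0.185,1],[0.0193,0.0389,0,0,0,0.185,1],[0.0193,0.0389,0,0,0,0.185,1],[0.0193,0.0389,0,0,0,0.185,1],[0.0193,0.0389,0,0,0,0.185,1],[0.0193,0.0389,0,0,0,0.185,1],[0.0193,0.0389,0,0,0,0.185,1],[0.0193,0.0389,0,0,0,0.185,1],[0.0193,0.0389,0,0,0,0.185,1]]' 50
python3 - <<'E'
from h import *
s=manip.get_state();print(s["position"],s["qpos"],s["clock"])
c=cams.calibration("wrist"); im=cams.get_image("wrist"); cv2.imwrite("pics/w1.png",im)
for p in [(.5576,.229,.1056),(.6585,.0361,.03),(.662,.0755,.0432)]: print(px(c,p))
np.save("w1.npy",c,allow_pickle=True)
E
```

```text
clock: 2.65
position: [0.5589, 0.2308, 0.2309]
ee_rot: [-0.0, -0.421, 0.907, -0.0]
contact_force: [0.7, -0.4, -0.1]
width: 0.0855
[0.5588855  0.23077112 0.23094026] [ 2.76647605e-01  3.21199778e-01  1.43963074e+00 -1.48805611e-04
  1.38143149e+00 -2.16366355e+00] 2.65
[320.25275601 226.66840216]
[ 98.2104689  115.20632859]
[122.06224526 153.18554878]
```

View pics/w1.png

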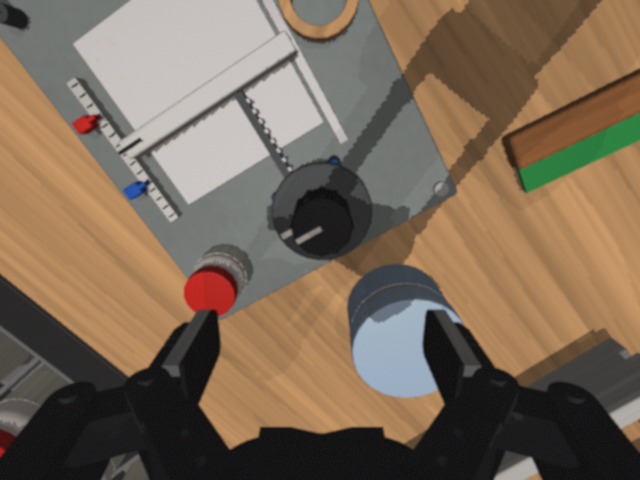

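The wrist view shows the drum top at about (322,222), where I predicted (320,227). The red clip's nose is near (100,122) and the pointer tip near (122,150). I'll zoom in on the scale.

```bash
python3 - <<'E'
import cv2
im=cv2.imread("pics/w1.png"); cv2.imwrite("pics/w1z.png",cv2.resize(im[70:230,55:215],None,fx=3.7,fy=3.7,interpolation=cv2.INTER_CUBIC))
cv2.imwrite("pics/w1y.png",cv2.resize(im[150:270,260:380],None,fx=4,fy=4,interpolation=cv2.INTER_CUBIC))
E
```

```text
(no output)
```

View pics/w1z.png

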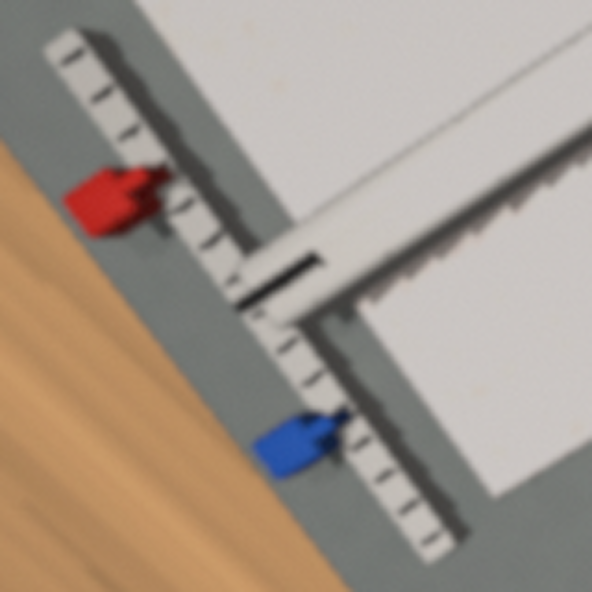

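View pics/w1y.png

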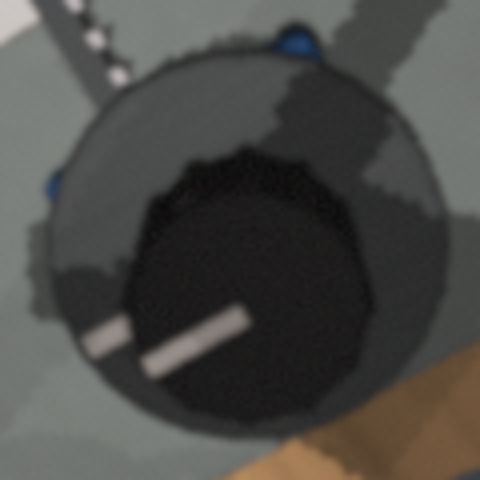

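The zoom shows the red nose tip at (172,173), the blue nose tip at (350,410), the pointer tip at (238,307) and the drum top centre at about (255,303).

```bash
python3 - <<'E'
from h import *
c=np.load("w1.npy",allow_pickle=True).item(); ct=cams.calibration("top");cs=cams.calibration("scene")
W=lambda x,y:(55+(x+.5)/3.7-.5,70+(y+.5)/3.7-.5)
V=lambda x,y:(260+(x+.5)/4-.5,150+(y+.5)/4-.5)
T=lambda x,y:(185+(x+.5)/4-.5,145+(y+.5)/4-.5)
S=lambda x,y:(215+(x+.5)/3.3-.5,220+(y+.5)/3.3-.5)
print("drum",onz(c,*V(255,303),.1056),"disc",onz(c,*V(250,245),.0656))
for n,a,b,d in [("red",(172,173),(445,140),(187,268)),("blue",(350,410),(340,122),(229,338)),("ptr",(238,307),(384,128),(218,292))]:
    print(n,two(c,W(*a),ct,T(*b)),two(c,W(*a),cs,S(*d)))
    print([onz(c,*W(*a),z).round(4) for z in (.03,.036,.042)])
E
```

```text
drum [0.55505284 0.22976507 0.1056    ] disc [0.55490912 0.22824831 0.0656    ]
red (array([0.65969806, 0.0364321 , 0.02458026]), np.float64(2.619488954214256e-05)) (array([0.65828488, 0.03712473, 0.02972166]), np.float64(0.002619725468315921))
[array([0.6573, 0.0384, 0.03  ]), array([0.6546, 0.0407, 0.036 ]), array([0.6519, 0.0429, 0.042 ])]
blue (array([0.67361907, 0.10400953, 0.02048364]), np.float64(0.001490681671863838)) (array([0.66916018, 0.10412944, 0.03071124]), np.float64(0.0031328870137841192))
[array([0.6684, 0.1053, 0.03  ]), array([0.6655, 0.1064, 0.036 ]), array([0.6627, 0.1074, 0.042 ])]
ptr (array([0.66247706, 0.07423177, 0.04607363]), np.float64(0.0002669400216216415)) (array([0.66186697, 0.07544247, 0.04421927]), np.float64(0.004029399679346971))
[array([0.6701, 0.0697, 0.03  ]), array([0.6672, 0.0713, 0.036 ]), array([0.6643, 0.073 , 0.042 ])]
```

```bash
python3 -m creep '[[-0.003,-0.0015,-0.031,0,0,0,1],[0,0,-0.031,0,0,0,1],[0,0,-0.031,0,0,0,1],[0,0,-0.031,0,0,0,1],[0,0,-0.031,0,0,0,1],[0,0,0,0,0,0,1],[0,0,0,0,0,0,-1],[0,0,0,0,0,0,-1],[0,0,0,0,0,0,-1],[0,0,0,0,0,0,-1],[0,0,0,0,0,0,-1],[0,0,0,0,0,0,-1],[0,0,0,0,0,0,-1]]' 50
```

```text
clock: 4.32
position: [0.5564, 0.2284, 0.0782]
ee_rot: [0.002, -0.418, 0.908, -0.0]
contact_force: [-1.0, 0.7, 6.0]
width: 0.047
```

```bash
python3 -m creep '[[0,0,0,0,0,-0.1,-1],[0,0,0,0,0,-0.18,-1],[0,0,0,0,0,-0.18,-1],[0,0,0,0,0,-0.18,-1],[0,0,0,0,0,-0.1,-1],[0,0,0,0,0,0,-1]]'
python3 - <<'E'
from h import *
s=manip.get_state();print(s["position"],s["qpos"],s["moment"],s["contact_force"])
im=cams.get_image("wrist"); cv2.imwrite("pics/w2.png",im)
im=cams.get_image("top"); cv2.imwrite("pics/t2.png",cv2.resize(im[145:295,185:385],None,fx=4,fy=4,interpolation=cv2.INTER_CUBIC))
E
```

```text
clock: 5.08
position: [0.5557, 0.2297, 0.0782]
ee_rot: [0.001, -0.061, 0.998, 0.001]
contact_force: [-3.0, 4.0, 6.0]
width: 0.0464
[0.55573553 0.22970232 0.07824386] [ 0.2747715   0.4327027   1.67028616  0.00286822  1.03599596 -1.41973669] [ 0.12900834  0.37819411 -0.06131472] [-3.02510679  3.95032712  5.99114053]
```

View pics/w2.png

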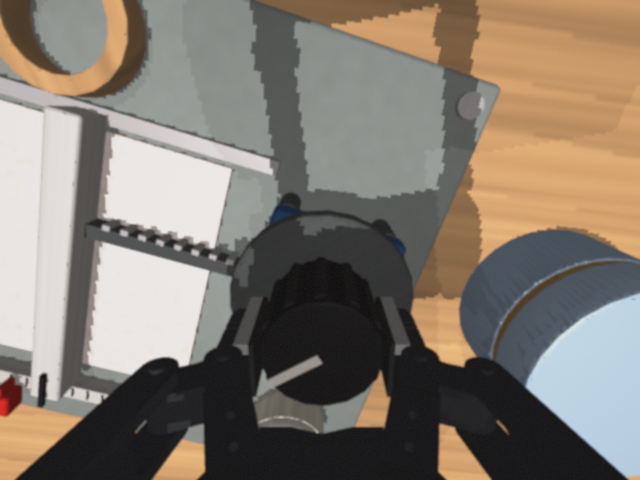

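View pics/t2.png

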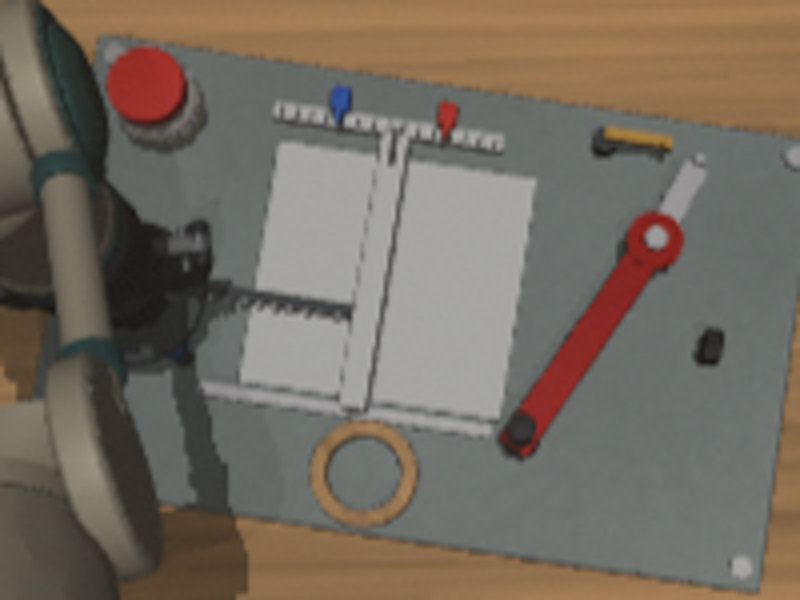

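The top view shows the fence following the drum, from pointer zoom x 384 to about 394, with no slip. The wrist view shows the drum centred in the pads. I'll continue turning.

```bash
python3 -m creep '[[0,0,0,0,0,-0.1,-1],[0,0,0,0,0,-0.17,-1],[0,0,0,0,0,-0.17,-1],[0,0,0,0,0,-0.17,-1],[0,0,0,0,0,-0.17,-1],[0,0,0,0,0,-0.17,-1],[0,0,0,0,0,-0.17,-1],[0,0,0,0,0,-0.17,-1],[0,0,0,0,0,-0.17,-1],[0,0,0,0,0,-0.17,-1],[0,0,0,0,0,-0.17,-1],[0,0,0,0,0,-0.17,-1],[0,0,0,0,0,-0.17,-1],[0,0,0,0,0,-0.17,-1],[0,0,0,0,0,-0.17,-1],[0,0,0,0,0,-0.17,-1],[0,0,0,0,0,-0.17,-1],[0,0,0,0,0,-0.1,-1],[0,0,0,0,0,0,-1],[0,0,0,0,0,0,-1]]'
python3 - <<'E'
from h import *
s=manip.get_state();print(s["position"],s["qpos"],s["moment"],s["contact_force"])
c=cams.calibration("wrist");np.save("w3.npy",c,allow_pickle=True)
im=cams.get_image("wrist"); cv2.imwrite("pics/w3.png",im)
im=cams.get_image("top"); cv2.imwrite("pics/t3.png",cv2.resize(im[145:295,185:385],None,fx=4,fy=4,interpolation=cv2.INTER_CUBIC))
E
```

```text
clock: 7.68
position: [0.5598, 0.2307, 0.0783]
ee_rot: [-0.002, 0.985, 0.171, 0.005]
contact_force: [4.7, 5.6, 0.6]
width: 0.0465
[0.55975243 0.23067039 0.07829685] [0.27445433 0.43417926 1.66753379 0.0029841  1.02924961 1.50005977] [ 0.70731175 -0.58197802 -0.13669109] [4.66253093 5.64932949 0.56806429]
```

View pics/w3.png

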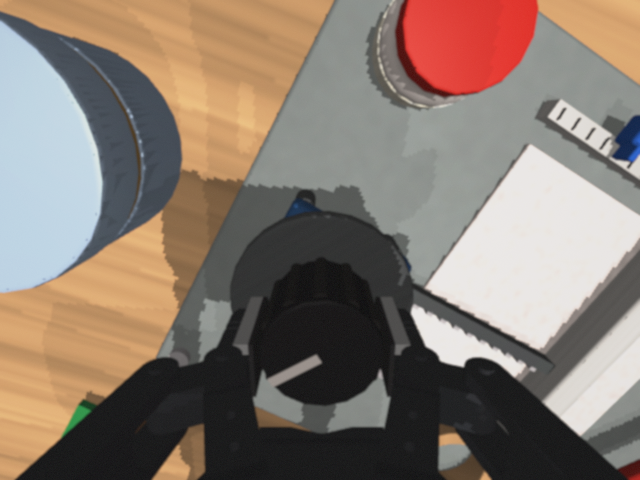

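View pics/t3.png

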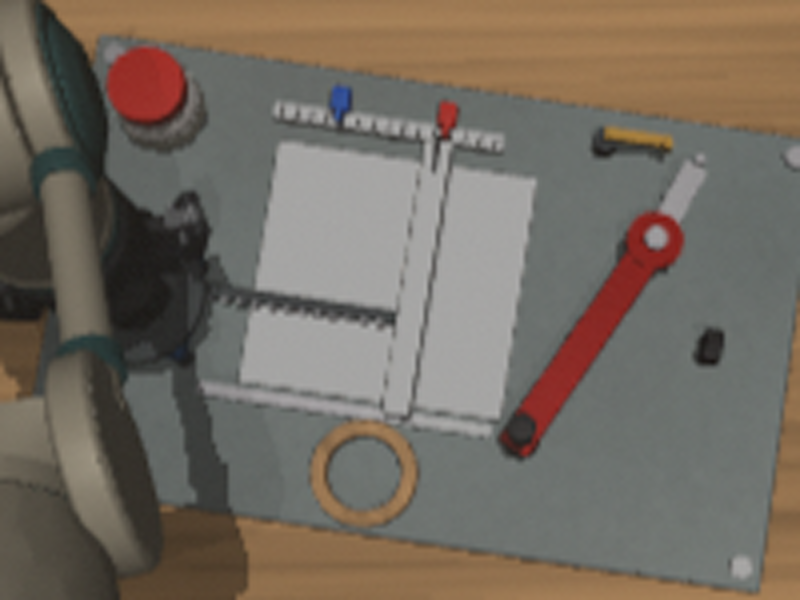

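The top view shows the pointer close to the red nose but a little short. I've turned 3.66 rad, or 34.8 mm, and the target is about 38 mm. I'll add 0.32 rad, release, and move the wrist camera over the scale to check.

```bash
python3 -m creep '[[0,0,0,0,0,-0.11,-1],[0,0,0,0,0,-0.11,-1],[0,0,0,0,0,-0.1,-1],[0,0,0,0,0,0,-1],[0,0,0,0,0,0,-1],[0,0,0,0,0,0,1],[0,0,0,0,0,0,1],[0,0,0,0,0,0,1],[0,0,0,0,0,0,1],[0,0,0.03,0,0,0,1],[0,0,0.05,0,0,0,1],[0.0,-0.03,0.02,0,0,0,1],[0.005,-0.04,0,0,0,0.05,1],[0.005,-0.05,0,0,0,0.05,1],[0.005,-0.05,0,0,0,0.05,1],[0.005,-0.04,0,0,0,0.05,1],[0,0,0,0,0,0,1],[0,0,0,0,0,0,1]]'
python3 - <<'E'
from h import *
s=manip.get_state();print(s["position"],s["qpos"],s["contact_force"])
c=cams.calibration("wrist");np.save("w4.npy",c,allow_pickle=True)
im=cams.get_image("wrist"); cv2.imwrite("pics/w4.png",im)
u,v=px(c,(.66,.037,.035)).astype(int); print(u,v)
x0,y0=max(u-70,0),max(v-55,0); print(x0,y0)
cv2.imwrite("pics/w4z.png",cv2.resize(im[y0:y0+110,x0:x0+150],None,fx=5,fy=5,interpolation=cv2.INTER_CUBIC))
E
```

```text
clock: 10.02
position: [0.5753, 0.0183, 0.1762]
ee_rot: [-0.0, 0.994, 0.112, -0.0]
contact_force: [0.4, -0.2, -0.1]
width: 0.0854
[0.57529359 0.01827365 0.17621211] [-8.95346100e-02  3.12541183e-01  1.59271346e+00  6.97943154e-04
  1.23689441e+00  1.25714222e+00] [ 0.38621463 -0.19267239 -0.10859891]
321 109
251 54
```

View pics/w4.png

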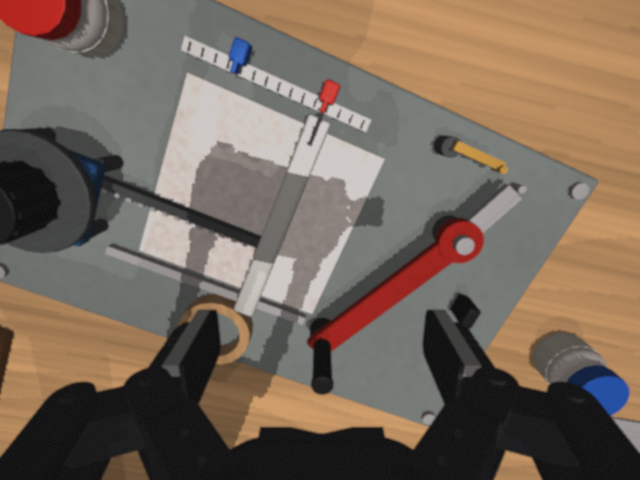

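View pics/w4z.png

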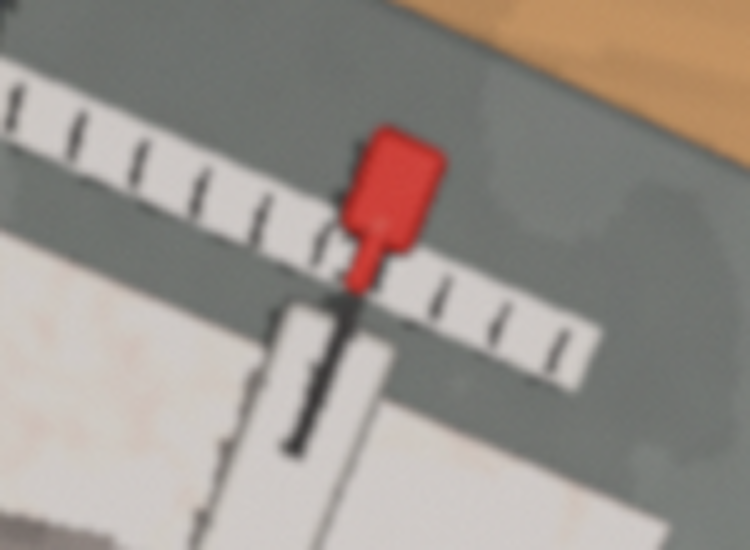

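The wrist camera is almost straight above the mark. The pointer line extends right onto the red nose axis: at zoom y=305 the nose axis is at x≈352 and the pointer at ≈350, so the offset is well under 1 mm. Next I'll measure this numerically and refine the post and pivot positions.

```bash
python3 - <<'E'
from h import *
c=np.load("w4.npy",allow_pickle=True).item()
im=cv2.imread("pics/w4.png"); cv2.imwrite("pics/w4p.png",cv2.resize(im[190:400,290:500],None,fx=2.8,fy=2.8,interpolation=cv2.INTER_CUBIC))
W=lambda x,y:(251+(x+.5)/5-.5,54+(y+.5)/5-.5)
yj=np.array([.1747,.985,0])
a=onz(c,*W(358,292),.030); b=onz(c,*W(350,305),.044); print(a,b,(b-a)@yj)
print("clip back",onz(c,*W(395,185),.03)@yj-a@yj,"ptr rear",onz(c,*W(293,455),.044)@yj-b@yj)
print("cap",onz(c,322,382,.096),"pivot",onz(c,465,246,.051))
E
```

```text
[0.65813567 0.03612628 0.03      ] [0.65608305 0.03688953 0.044     ] 0.0003932121851380734
clip back 0.0007982644037770048 ptr rear -0.000402088947735052
cap [ 0.46786275 -0.00719285  0.096     ] pivot [ 0.58516408 -0.09740524  0.051     ]
```

View pics/w4p.png

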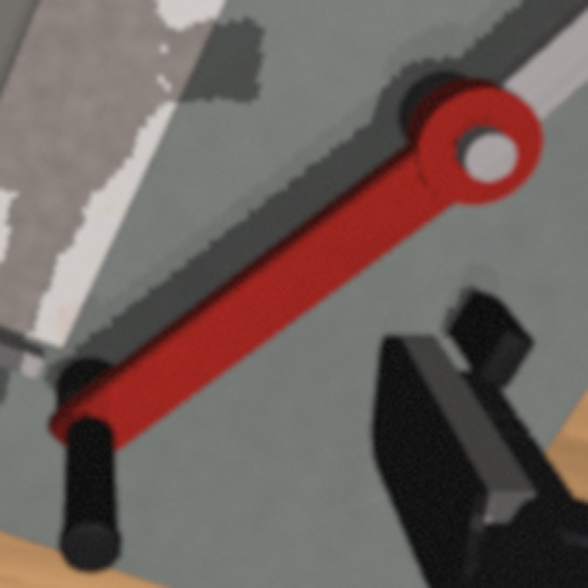

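The pointer offset measures 0.4 mm. Next I'll approach the post with the jaws along the tangent.

```bash
python3 -m creep '[[-0.018,-0.0043,0,0,0,-0.144,1],[-0.018,-0.0043,0,0,0,-0.144,1],[-0.018,-0.0043,0,0,0,-0.144,1],[-0.018,-0.0043,0,0,0,-0.144,1],[-0.018,-0.0043,0,0,0,-0.144,1],[-0.0188,-0.004,0,0,0,-0.145,1],[0,0,0,0,0,0,1],[0,0,0,0,0,0,1]]' 60
python3 - <<'E'
from h import *
s=manip.get_state();print(s["position"],s["qpos"])
c=cams.calibration("wrist"); im=cams.get_image("wrist"); cv2.imwrite("pics/w5.png",im); np.save("w5.npy",c,allow_pickle=True)
print(px(c,(.4665,-.0073,.096)),px(c,(.586,-.0965,.051)))
E
```

```text
clock: 11.08
position: [0.4677, -0.0069, 0.1766]
ee_rot: [-0.0, 0.95, -0.313, 0.001]
contact_force: [-0.1, -0.8, -0.5]
width: 0.0854
[ 0.46768202 -0.00686906  0.17662962] [-1.63817774e-01  1.54074721e-01  1.81204897e+00  2.83527834e-04
  1.17397843e+00  2.04412526e+00]
[321.37797719 248.53383844] [322.44930102   9.10340882]
```

View pics/w5.png

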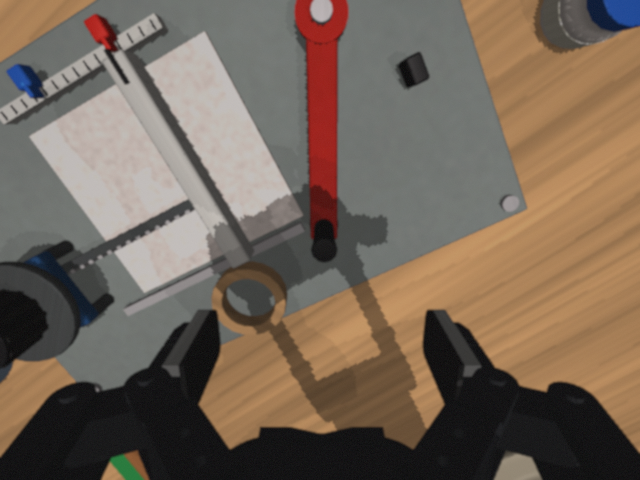

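The cap is at px (324,248), where I predicted (321,248). The fingers straddle the post and the bed parts are clear. I'll descend and grip.

```bash
python3 -m creep '[[0,0,-0.03,0,0,0,1],[0,0,-0.04,0,0,0,1],[0,0,-0.03,0,0,0,1],[0,0,-0.017,0,0,0,1],[0,0,0,0,0,0,1],[0,0,0,0,0,0,-1],[0,0,0,0,0,0,-1],[0,0,0,0,0,0,-1],[0,0,0,0,0,0,-1],[0,0,0,0,0,0,-1],[0,0,0,0,0,0,-1],[0,0,0,0,0,0,-1],[0,0,0,0,0,0,-1],[0,0,0,0,0,0,-1]]' 60
python3 - <<'E'
from h import *
s=manip.get_state();print(s["position"],s["qpos"],s["contact_force"])
p=s["position"][:2];pv=np.array([.586,-.0965]);r=p-pv;th=np.arctan2(r[1],r[0]);R=np.hypot(*r);print(th,R)
# arc steps from current grip
R=.15
for k in range(1,12):
    a0=th+.052*(k-1);a1=th+.052*k
    print(k,(R*np.array([np.cos(a1)-np.cos(a0),np.sin(a1)-np.sin(a0)])).round(4))
E
```

```text
clock: 12.88
position: [0.4666, -0.008, 0.0599]
ee_rot: [0.001, 0.949, -0.314, 0.0]
contact_force: [-2.4, -2.7, 5.8]
width: 0.0156
[ 0.46661593 -0.00804822  0.05986859] [-1.65649724e-01  2.85589493e-01  1.98220854e+00 -1.41795123e-03
  8.73686005e-01  2.04565264e+00] [-2.43702166 -2.65967388  5.79903525]
2.503940381452764 0.14858086023684175
1 [-0.0045 -0.0064]
2 [-0.0041 -0.0066]
3 [-0.0038 -0.0068]
4 [-0.0034 -0.007 ]
5 [-0.0031 -0.0072]
6 [-0.0027 -0.0073]
7 [-0.0023 -0.0075]
8 [-0.0019 -0.0076]
9 [-0.0015 -0.0077]
10 [-0.0011 -0.0077]
11 [-0.0007 -0.0078]
```

The post is gripped, with width 15.6 mm. Next I'll swing along the arc, turning with it.

```bash
python3 -m creep '[[-0.0045,-0.0064,0,0,0,0.052,-1],[-0.0041,-0.0066,0,0,0,0.052,-1],[-0.0038,-0.0068,0,0,0,0.052,-1],[-0.0034,-0.007,0,0,0,0.052,-1],[-0.0031,-0.0072,0,0,0,0.052,-1],[0,0,0,0,0,0,-1]]'
python3 - <<'E'
from h import *
s=manip.get_state();print(s["position"],s["contact_force"],s["moment"],s["width"])
p=s["position"][:2];pv=np.array([.586,-.0965]);r=p-pv;print(np.arctan2(r[1],r[0])-2.504,np.hypot(*r))
E
```

```text
clock: 13.62
position: [0.449, -0.0402, 0.0599]
ee_rot: [-0.002, 0.982, -0.19, 0.001]
contact_force: [1.3, 6.7, 3.7]
width: 0.0151
[ 0.44904802 -0.04020185  0.05989587] [1.33297772 6.7414247  3.67456154] [ 0.79306507 -0.15330879 -0.13866687] 0.01505816369590118
0.2475715947401862 0.1480720290565512
```

```bash
python3 -m creep '[[-0.0027,-0.0073,0,0,0,0.052,-1],[-0.0023,-0.0075,0,0,0,0.052,-1],[-0.0019,-0.0076,0,0,0,0.052,-1],[-0.0015,-0.0077,0,0,0,0.052,-1],[-0.0011,-0.0077,0,0,0,0.052,-1],[-0.0007,-0.0078,0,0,0,0.052,-1],[0,0,0,0,0,0,-1],[0,0,0,0,0,0,-1],[0,0,0,0,0,0,-1],[0,0,0,0,0,0,-1]]'
python3 - <<'E'
from h import *
s=manip.get_state();print(s["position"],s["contact_force"],s["moment"],s["width"],s["qd"])
p=s["position"][:2];pv=np.array([.586,-.0965]);r=p-pv;print(np.arctan2(r[1],r[0])-2.504,np.hypot(*r))
im=cams.get_image("wrist"); cv2.imwrite("pics/w6.png",im)
im=cams.get_image("top"); cv2.imwrite("pics/t6.png",cv2.resize(im[145:295,185:385],None,fx=4,fy=4,interpolation=cv2.INTER_CUBIC))
im=cams.get_image("scene"); cv2.imwrite("pics/s6.png",cv2.resize(im[200:390,215:445],None,fx=3.1,fy=3.1,interpolation=cv2.INTER_CUBIC))
E
```

```text
clock: 14.88
position: [0.4389, -0.0848, 0.0599]
ee_rot: [-0.002, 0.999, -0.036, 0.001]
contact_force: [2.5, 9.3, 5.4]
width: 0.0152
[ 0.43894267 -0.08483551  0.05987855] [2.52195245 9.32800314 5.35286325] [ 1.12721444 -0.35419705 -0.06337605] 0.015225433102910623 [ 0.00014783  0.00051742 -0.00077357 -0.00242695  0.00205504 -0.00070471]
0.5584390576342906 0.14751921445887822
```

View pics/w6.png

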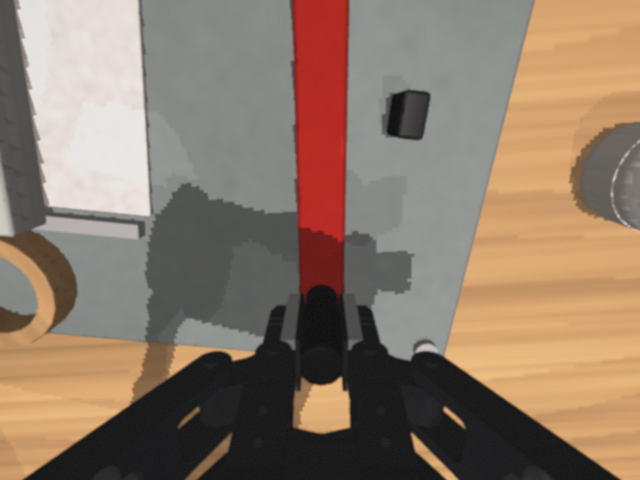

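View pics/t6.png

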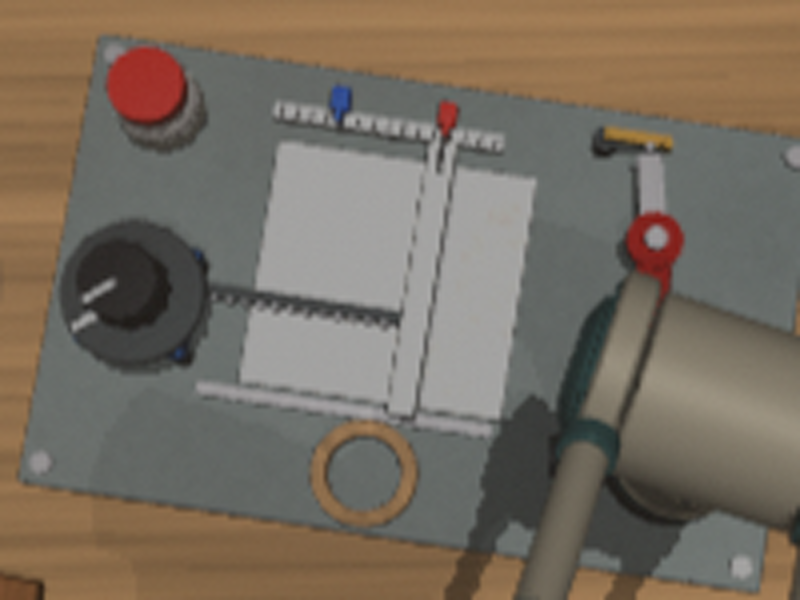

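View pics/s6.png

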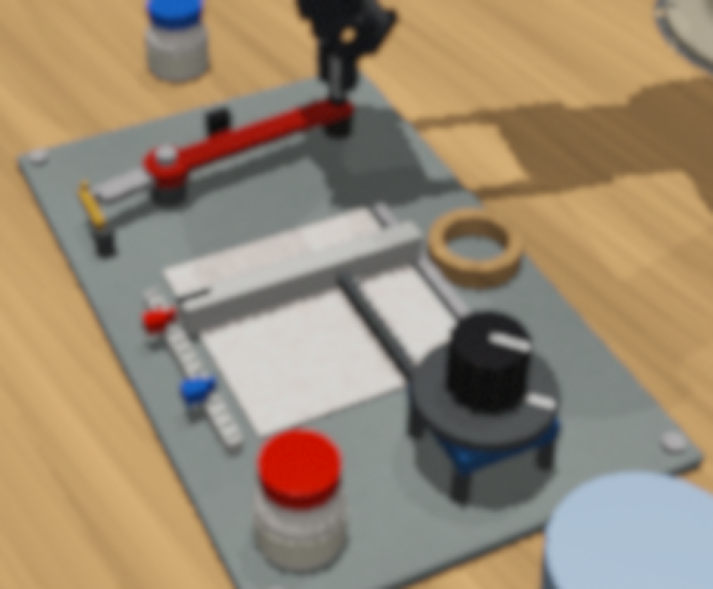

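All checks agree. The TCP arc gives 0.558 rad, and the tail's swing in the top view gives about 0.556 rad. The spring load is about 9.6 N, the fence is still on the mark, and everything is still. I'll hand in.

```bash
python3 - <<'E'
from rig import manip,sign_off
s=manip.get_state();print(s["clock"],s["contact_force"],s["width"])
print(sign_off())
E
```

```text
15.025 [1.66733833 8.73794874 5.31817364] 0.015330664236331584
the job is handed in; nothing more can be done
None
```

I set the fence pointer on the red mark and handed the job in at 15.0 s, with the gripper holding the tensioner arm back past its click. `sign_off` gives no verdict, so these are my own last checks:

- **Handwheel:** I turned it about 4 rad clockwise. It took one grasp rather than the several you expected, because I pre-rotated the wrist first.
- **Fence pointer:** the wrist camera, almost straight above the mark, put the pointer 0.4 mm from the tip of the red mark. After the tensioner swing, the top and scene views showed the fence still on the mark. I did not repeat the close-up measurement then.
- **Tensioner arm:** I gripped the post with 60 N and swung it along its arc. The tool position gave 0.558 rad and the arm's tail in the top view gave about 0.556 rad, between the click at 0.45 and the stop at 0.65. The spring pushed back with about 9 N and the arm was still.
- **Bystanders:** the last pictures showed the jars, tape roll and tin where they had been, with nothing touching the tensioner. The arm did not go near the squeegee or spatula; those two I did not check at the end.

No check failed. Before the first grip, my two estimates of the distance to the mark differed by 2 mm (37 and 39 mm); the wrist close-up afterwards settled it.

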